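# Zero the peak hand of the water-pressure test gauge and put it in its case

## Robot

A 6-joint arm with a two-finger parallel gripper is mounted at the origin on the work surface. World frame = base frame: x ahead of the robot, y to its left, z up, the work surface at z = 0. Lengths are in m, angles in rad, forces in N, time in s.
With the tool pointing down it reaches from about 0.375 to 0.9 m from the base axis. Payload 3.1 kg.
Tool frame: the origin (TCP) lies on the front face of the gripper's body, between the roots of the fingers; the fingertips stand 70 mm ahead of it and the grasp point (between the pads) lies 51 mm ahead of it; z points along the fingers, y is the line along which they close (so a half turn about z gives the same grasp; the last joint's range is limited). The gripper opens to 87 mm and grips with 3 to 60 N. Pads are 19 mm wide; open, the fingers measure 117 mm over their backs; the gripper's body (75 mm by 190 mm) begins 51 mm behind the grasp point.
Start: joints at [1.014, 0.527, 1.433, -0, 1.181, -0.178], TCP at [0.231, 0.581, 0.292] pointing down, gripper open.
Joint ranges: [-3.08, 3.08], [-0.75, 2.2], [0.22, 2.44], [-1.43, 4.57], [0, 2.65], [-2.85, 2.85]. Speed limits (rad/s): [2.79, 2.79, 3.14, 3.14, 3.14, 3.14].

## Interface

Orientations are given as a unit quaternion [x, y, z, w].
In Python, from rig import robot, cams, ticket gives the robot as it stands. The module is installed in compiled form; this text tells all that it offers.
- The arm moves only by the shell command python3 -m crank 'ROWS' [FORCE]. ROWS is JSON, a list of rows, each a list of 7 numbers: the shift along the tool's x, y, z in cm, then the turn, a rotation vector about the tool's x, y, z in rad, then the closure, from 0 (fully open) to 1 (shut). A call has 1 to 5 rows; each row shifts and turns the commanded pose from where the row before left it, along the tool's axes as they then stand; what a row does not reach is not made up. A row lasts 1/8 s, in which the tool goes at most 62.5 mm and 10.7 degrees, less where a joint would pass 70% of its speed; a pose out of reach is approached as far as the arm can. A call is refused whole if a number of a shift passes 6.25 or a number of a turn 0.188, either way. A call with a gripper value outside its range is refused whole. The fingers move at their own pace and stop on an object; FORCE is the grip in N (left out, the last holds). Time passes only in rows, so rows that do not move let the fingers close. It gives the time, the measured TCP pose, the force, the opening and the grip force at its end, in the units of the state.
- robot.get_obs(): the state, without advancing time (a new reading comes with each control period).
- cams.camera(name): name is "scene" or "top"; returns the picture (420x560x3 uint8, red, green, blue); there is no depth.
- cams.camera_info(name): a dict with "intrinsics" (3x3 intrinsics, pixels), "dist" ([k1, k2, p1, p2, k3] as OpenCV has them; the pictures are not rectified), "pose" (4x4, takes a point from camera to world coordinates). Camera axes: x right, y down, z forward; pixel columns grow to the right and rows downward; lengths in m; the calibration is good to about 2 mm. A picture is of the moment at which its call begins. camera_info takes no time and is no camera call.
- ticket.hand_in(): hands the job in; it is judged then, once.
The state is a dict: "time": time; "q": joint angles; "joint_velocities": joint speeds; "joint_torque": joint torques, N m; "position": TCP position; "tool_rot": TCP orientation; "ft_force": force on the tool from outside, world axes, zero at the start; "moment": the same for the moment, N m; "grip_width": finger opening in m; "grip_force": force on a finger pad.
Only numpy, scipy, OpenCV 4.12 (cv2) and the standard library are available. Lean on these libraries where they do the work, as an engineer would, in place of code of your own. Each camera call takes 0.05 s, during which the arm holds its last target. There are 200 camera calls.

## Task

The water-pressure test gauge has been pushed half under the low shelf, with only its brass coupling in easy reach: get it out and lay it, dial up and without dropping it, fully down in its bed in the open case, coupling in the narrow part of the bed. Turn the small knob in the middle of its glass anticlockwise until the peak hand is back against its zero stop. The case stays open; leave the detergent bottle, the wrench and the roll of tape where they are.

Things in the scene. Friction and masses are not known exactly. Their poses are not given: they have to be found in the camera images.
- gauge: Loose dial pressure gauge, 0.2-0.4 kg, lying dial up. Round body 63 mm across, straight wall 31 mm high. Origin: centre of its underside; z up out of the dial, x to the top of the dial. A 14 mm square brass stem runs along -x (-31 to -54 mm) to the coupling. It starts coupling outwards, body centre 0-10 mm behind the front edge of the shelf, which bars a grip on the body from above.
- coupling (a point): Centre of the gauge's brass hose coupling: round, 33 mm in diameter, 22 mm long, lying along the gauge's x, 63 mm from the body's centre towards the gauge's -x, 16.5 mm above its underside.
- knob (a point): Centre of the reset knob: round, ribbed, black, 16 mm in diameter, on the gauge's z axis, 33 to 46 mm above the gauge's underside (its foot is 2 mm above the glass). This point lies 39.5 mm above the underside. The peak hand (short, black, diamond tip, under the glass) turns with it; a white line on the knob's top points the same way.
- peak (a joint): Angle of the peak hand and knob, rad: 0 at the zero stop (pin at the lower left of the dial, 135 degrees anticlockwise from its top, where the thin main pointer also rests), growing clockwise seen from above, to 4.71. It stays where it is left (friction 0.015 N m). Starts between 2.0 and 3.9: more than one grip. Turn anticlockwise until it stops.
- case: Open plastic case, fixed, walls 36 mm high, filled with grey foam (rigid) 31 mm high with a bed cut in it for the gauge. Origin: on the work surface under the centre of the bed's round part. It spans x -98 to 58 mm, y -68 to 68 mm; its handle reaches y 88 mm. The lid, 22 mm high, is fixed, folded back flat, at y -74 to -210 mm.
- bed (a point): Centre of the floor of the bed's round part, 5 mm above the work surface, axes as the case's; the gauge is home when its origin and axes match. Round part 68 mm wide, 26 mm deep; finger recesses on its +y and -y sides (x -22 to 22 mm, out to y 64 mm, down to the floor). Towards -x the 39 mm wide coupling channel, ending at x -78 mm: no room for fingers there.
- shelf: Low plywood shelf, fixed: 400 mm (its x) by 200 mm (its y), board from 75 to 91 mm high, end panels 16 mm thick, back closed; open to its -y side, where the coupling sticks out. Paper rolls and a small bottle are fixed on its back half (y above -15 mm), up to 204 mm high. Origin: on the work surface under its centre.
- detergent: Bystander: detergent bottle 64 mm in diameter, 150 mm high, standing. Origin: centre of its underside.
- wrench: Bystander: steel wrench 180 mm long, lying flat along its own x. Origin: underside, near its middle.
- tape: Bystander: roll of thread tape 54 mm in diameter, 14 mm high, lying flat. Origin: centre of its underside.

How it is judged:
By the outcome, as a careful person would: the job done as asked, in the order asked, and still so for the second after the job is handed in, with the robot touching nothing.
It also fails if it takes over 72 s, if anything falls off the work surface, if the arm or the gripper's body presses on something with over 40 N, if the wrist force passes 120 N, or if a joint passes its speed limit or range.

## Working session

There is one attempt and no reset: what is moved stays moved. The work goes in short steps, Python scripts to look and compute and a shell command to move; the robot and the scene stay as the last step left them, time stands still between calls to the robot, and variables do not carry over. Pictures are saved under pics/ and viewed, at most 10 in all, crops included, and the job is handed in when it is done.

```bash
mkdir -p pics
cat > h.py <<'E'
import numpy as np, cv2
from rig import robot, cams, ticket
from scipy.spatial.transform import Rotation as R
def snap(n,f):
    im=cams.camera(n); cv2.imwrite('pics/'+f,im[:,:,::-1]); return im
def ray(n,uv):
    c=cams.camera_info(n);K=np.array(c['intrinsics'],float);P=np.array(c['pose'])
    p=cv2.undistortPoints(np.array(uv,float).reshape(-1,1,2),K,np.array(c['dist'],float)).reshape(-1,2)
    d=np.c_[p,np.ones(len(p))]@P[:3,:3].T
    return P[:3,3],d
def plane(n,uv,z):
    o,d=ray(n,uv); return o+d*((z-o[2])/d[:,2])[:,None]
def proj(n,X):
    c=cams.camera_info(n);P=np.linalg.inv(np.array(c['pose']))
    return cv2.projectPoints(np.array(X,float).reshape(-1,1,3),cv2.Rodrigues(P[:3,:3])[0],P[:3,3],np.array(c['intrinsics'],float),np.array(c['dist'],float))[0].reshape(-1,2)
E
python3 - <<'E'
from h import *
a=snap('scene','s0.png');b=snap('top','t0.png')
for n in('scene','top'):
    c=cams.camera_info(n);print(n,np.round(c['pose'],3).tolist(),np.round(c['intrinsics'],1).tolist(),c['dist'])
print(robot.get_obs())
E
```

```text
scene [[0.463, 0.632, -0.622, 1.194], [0.886, -0.322, 0.332, -0.206], [0.009, -0.705, -0.709, 0.708], [0.0, 0.0, 0.0, 1.0]] [[420.2, 0.0, 283.6], [0.0, 420.2, 213.4], [0.0, 0.0, 1.0]] [-0.06105857  0.          0.          0.          0.        ]
top [[-0.009, -0.985, 0.172, 0.478], [-1.0, 0.008, -0.01, 0.113], [0.009, -0.172, -0.985, 0.869], [0.0, 0.0, 0.0, 1.0]] [[412.5, 0.0, 277.6], [0.0, 412.5, 212.7], [0.0, 0.0, 1.0]] [0.02515893 0.         0.         0.         0.        ]
{'time': 0.1, 'q': array([ 1.01351046e+00,  5.28386754e-01,  1.43377197e+00, -4.23864252e-05,
        1.18141550e+00, -1.78509963e-01]), 'joint_velocities': array([ 0.00076669, -0.00164661, -0.0041408 , -0.00145421,  0.00144429,
       -0.00098438]), 'joint_torque': array([-3.59914270e-05, -4.40986705e+01, -1.77150947e+01,  6.34800503e-02,
        5.34526678e-02, -3.74446722e-05]), 'position': array([0.2308173 , 0.58024736, 0.29136173]), 'tool_rot': array([ 1.88249814e-01,  9.82120678e-01, -9.31537608e-04, -3.38053909e-04]), 'ft_force': array([ 0.37945494, -0.61367499,  0.37269743]), 'moment': array([-0.0193527 , -0.05476271,  0.03659818]), 'grip_force': 0.0, 'grip_width': 0.086882149361144}
```

View pics/s0.png

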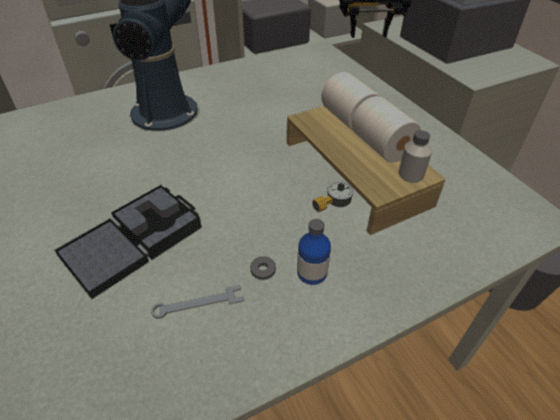

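View pics/t0.png

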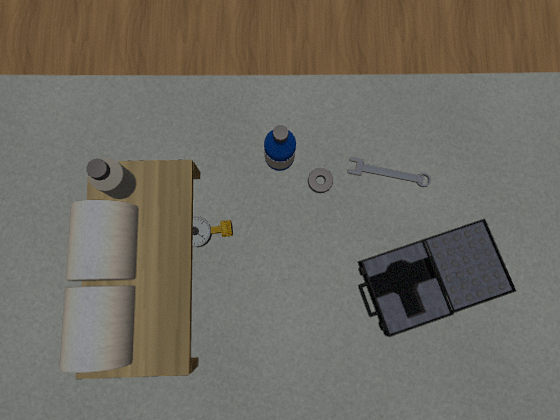

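The scene view shows the gauge at the shelf front (340,193) with its coupling at (321,203), the case near (157,220) with its channel towards the robot, and the detergent at (314,255). In the top view the coupling is at (226,229), the body at (200,231), and the bed's round part near (404,272) with its channel going down to (414,312).

Run:
```python
from h import *
t=cv2.imread('pics/t0.png');s=cv2.imread('pics/s0.png')
A=cv2.resize(t[195:265,180:250],(400,400),interpolation=cv2.INTER_CUBIC)
B=cv2.resize(t[240:340,350:450],(400,400),interpolation=cv2.INTER_CUBIC)
C=np.hstack([A,B]);cv2.imwrite('pics/c1.png',C)
for n,im in(('top',t),('scene',s)):
    hsv=cv2.cvtColor(im,cv2.COLOR_BGR2HSV)
    m=cv2.inRange(hsv,(15,150,90),(35,255,255))
    k,l,st,ce=cv2.connectedComponentsWithStats(m)
    for i in range(1,k):
        if st[i,4]>30: print(n,st[i],ce[i],plane(n,[ce[i]],0.02))
    if n=='top':
        v,u=np.nonzero(m);sel=(abs(u-225)<25)&(abs(v-230)<20);
        for z in(.0165,.033):print(plane(n,[[u[sel].max()+.5,229],[u[sel].min(),229]],z))
# shelf front edge pts at z .091
print(plane('top',[[193,160],[190,376]],.091))
```

```text
top [211 220  21  17 211] [222.82464455 228.2464455 ] [[0.59403112 0.21765302 0.02      ]]
[[0.59277684 0.20004626 0.0165    ]
 [0.5931391  0.24259784 0.0165    ]]
[[0.5905491  0.19835888 0.033     ]
 [0.59090435 0.2400869  0.033     ]]
scene [314 196  18  14 130] [322.96923077 201.56153846] [[0.59806139 0.21794931 0.02      ]]
[[0.7191697  0.26872606 0.091     ]
 [0.31971763 0.26324407 0.091     ]]
```

View pics/c1.png

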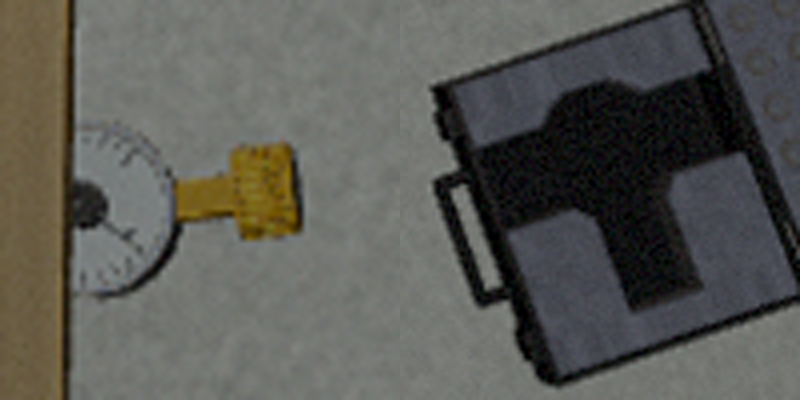

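The left crop shows the coupling's corners at (231,147), (291,143), (300,232), (242,240), the stem at the body's rim at (177,201), and the knob near (92,203). The right crop shows the channel end at (629,312) and (703,290), the recess corners at (708,73), (748,150), (472,150), (510,228), and the case corners at (433,87), (553,384), (695,3).

Run:
```python
from h import *
c=lambda p:np.array(p)*70/400-.5+[180,195]
b=lambda p:(np.array(p)-[400,0])/4-.5+[350,240]
cp=plane('top',c([[231,147],[291,143],[300,232],[242,240]]),.0165);print(cp.round(4),cp.mean(0))
st=plane('top',c([[177,201]]),.0165);print('stem',st)
d=cp.mean(0)-st[0];print('gauge yaw',np.degrees(np.arctan2(-d[1],-d[0])),np.linalg.norm(d))
print('knob',plane('top',c([[92,203]]),.046))
im=[(629,312),(703,290),(708,73),(748,150),(472,150),(510,228)];M=np.array([(-78,19.5),(-78,-19.5),(22,-64),(-22,-64),(22,64),(-22,64)])/1000
im2=[(433,87),(553,384),(695,3)];M2=np.array([(58,68),(-98,68),(58,-68)])/1000
W=np.r_[plane('top',b(im),.031),plane('top',b(im2),.036)][:,:2];M=np.r_[M,M2]
z=W@[1,1j];m=M@[1,1j]
a=(np.conj(m-m.mean())@(z-z.mean()));a1=a/abs(a);t=z.mean()-a1*m.mean()
print('case',t,np.degrees(np.angle(a1)),'scale',abs(a)/(abs(m-m.mean())**2).sum());print(np.round(np.abs(z-a1*m-t),4))
print('det',plane('top',[[280,132]],.15),'tape',plane('top',[[320,180]],.014))
print('edge at x .6',np.interp(.6,[.32,.719],[.263,.2687]))
```

```text
[[0.6115 0.2244 0.0165]
 [0.6128 0.2025 0.0165]
 [0.58   0.1989 0.0165]
 [0.5773 0.2199 0.0165]] [0.59536949 0.21139741 0.0165    ]
stem [[0.59173366 0.24365985 0.0165    ]]
gauge yaw 96.42983565841102 0.03246665543462549
knob [[0.58733611 0.26886032 0.046     ]]
case (0.49068114119624645-0.143310114575823j) 17.95416048837056 scale 0.9919660221266241
[0.0016 0.0002 0.0025 0.0028 0.0005 0.0043 0.0051 0.0024 0.0028]
det [[0.75307445 0.09939714 0.15      ]] tape [[0.69704569 0.01256271 0.014     ]]
edge at x .6 0.267
```

```bash
cat >> h.py <<'E'
def go(xyz,yaw):
    "print shift (cm, current tool axes) to TCP xyz and turn about tool z to bring tool y to yaw deg; tilt"
    o=robot.get_obs();r=R.from_quat(o['tool_rot']).as_matrix()
    y=np.degrees(np.arctan2(r[1,1],r[0,1]));
    G=np.c_[[-np.sin(np.radians(yaw)),np.cos(np.radians(yaw)),0],[np.cos(np.radians(yaw)),np.sin(np.radians(yaw)),0],[0,0,-1]]
    rv=R.from_matrix(r.T@G).as_rotvec()
    e=np.array(xyz)-o['position']
    print('t',round(o['time'],2),'pos',o['position'].round(4),'yaw',round(y,2),'q',o['q'].round(2),'w',round(o['grip_width'],4),'gf',round(o['grip_force'],1),'F',o['ft_force'].round(1),'M',o['moment'].round(2))
    print('shift now-axes cm',(r.T@e*100).round(2),'goal-axes cm',(G.T@e*100).round(2),'turn',rv.round(3))
E
python3 -m crank '[[0,0,-4,0,0,0.18,0],[0,0,-3,0,0,0.18,0],[0,0,0,0,0,0.18,0],[0,0,0,0,0,0.18,0],[0,0,0,0,0,0.18,0]]'
python3 -m crank '[[0,0,0,0,0,0.18,0],[0,0,0,0,0,0,0],[0,0,0,0,0,0,0]]'
python3 -c "
from h import *
go([.595,.211,.2],6.4)"
```

```text
time: 0.72
position: [0.2309, 0.5804, 0.3618]
tool_rot: [0.599, 0.801, -0.001, 0.0]
ft_force: [0.3, 0.5, 0.5]
grip_width: 0.0871
grip_force: 0.0
time: 1.1
position: [0.231, 0.5806, 0.3619]
tool_rot: [0.665, 0.746, -0.0, 0.0]
ft_force: [0.5, -0.6, 1.0]
grip_width: 0.087
grip_force: 0.0
t 1.1 pos [0.231  0.5806 0.3619] yaw 6.56 q [1.01 0.46 1.35 0.   1.33 0.9 ] w 0.087 gf 0.0 F [ 0.5 -0.6  1. ] M [-0.12  0.05 -0.05]
shift now-axes cm [-40.87  31.94  16.2 ] goal-axes cm [-40.78  32.05  16.19] turn [-0.     0.001  0.003]
```

```bash
python3 -m crank '[[-4.5,3.5,0,0,0,0,0],[-4.5,3.5,0,0,0,0,0],[-4.5,3.5,0,0,0,0,0],[-4.5,3.5,0,0,0,0,0],[-4.5,3.5,0,0,0,0,0]]' | head -2
python3 -m crank '[[-4.5,3.5,0,0,0,0,0],[-4.5,3.5,0,0,0,0,0],[-4.5,3.5,0,0,0,0,0],[-4.5,3.5,0,0,0,0,0],[0,0,0,0,0,0,0]]' | head -2
python3 -c "
from h import *
go([.595,.211,.076],6.4)"
```

```text
time: 1.72
position: [0.4312, 0.3753, 0.3623]
time: 2.35
position: [0.5923, 0.21, 0.3618]
t 2.35 pos [0.5923 0.21   0.3618] yaw 6.2 q [ 0.16  0.47  1.34 -0.    1.33  0.06] w 0.0871 gf 0.0 F [-1.3  0.3 -0.5] M [-0.06  0.06 -0.05]
shift now-axes cm [ 0.1   0.25 28.58] goal-axes cm [ 0.07  0.28 28.58] turn [ 0.001  0.001 -0.003]
```

```bash
python3 -m crank '[[0.1,0.25,5,0,0,0,0],[0,0,5,0,0,0,0],[0,0,5,0,0,0,0],[0,0,5,0,0,0,0],[0,0,3,0,0,0,0]]' | head -3
python3 -m crank '[[0,0,2.5,0,0,0,0],[0,0,2,0,0,0,0],[0,0,1,0,0,0,0],[0,0,0,0,0,0,0]]'
python3 - <<'E'
from h import *
go([.595,.211,.076],6.4)
t=snap('top','t1.png');s=snap('scene','s1.png')
cv2.imwrite('pics/c2.png',np.hstack([cv2.resize(t[170:280,160:290],(400,338)),cv2.resize(s[130:240,260:390],(400,338))])[:,:,::-1])
E
```

```text
time: 2.98
position: [0.5895, 0.2156, 0.1296]
tool_rot: [0.665, 0.746, -0.002, -0.002]
time: 3.48
position: [0.5914, 0.2149, 0.0769]
tool_rot: [0.666, 0.746, -0.0, -0.0]
ft_force: [0.3, -1.3, 0.1]
grip_width: 0.087
grip_force: 0.0
t 3.48 pos [0.5914 0.2149 0.0769] yaw 6.45 q [0.17 0.82 1.55 0.   0.77 0.06] w 0.087 gf 0.0 F [ 0.3 -1.3  0.1] M [-0.1   0.04 -0.02]
shift now-axes cm [-0.43  0.31  0.09] goal-axes cm [-0.43  0.31  0.09] turn [-0.001  0.     0.001]
```

View pics/c2.png

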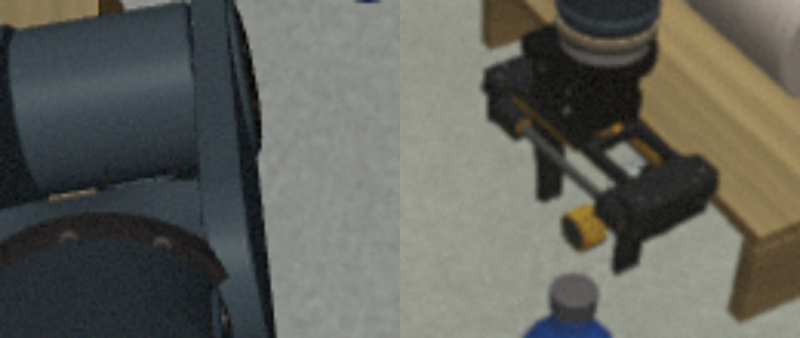

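The right crop shows the coupling at (583,228) between the open fingers; I centre a little, close, then pull it out along the table.

```bash
python3 -m crank '[[-0.4,0.3,0.3,0,0,0,0],[0,0,0,0,0,0,0.3],[0,0,0,0,0,0,0.6],[0,0,0,0,0,0,0.8],[0,0,0,0,0,0,1]]' 25
python3 -m crank '[[0,0,0,0,0,0,1],[0,0,0,0,0,0,1],[0,0,0,0,0,0,1]]' 25
python3 -c "
from h import *
go([.595,.211,.076],6.4)"
```

```text
time: 4.2
position: [0.5951, 0.2111, 0.0743]
tool_rot: [0.666, 0.746, -0.0, -0.0]
ft_force: [0.1, -0.6, 0.3]
grip_width: 0.055
grip_force: 0.0
time: 4.58
position: [0.5952, 0.2111, 0.0742]
tool_rot: [0.666, 0.746, -0.0, 0.0]
ft_force: [-0.7, 0.6, -0.6]
grip_width: 0.0323
grip_force: 25.0
t 4.58 pos [0.5952 0.2111 0.0742] yaw 6.42 q [ 0.16  0.83  1.55 -0.    0.76  0.05] w 0.0323 gf 25.0 F [-0.7  0.6 -0.6] M [-0.12  0.08 -0.03]
shift now-axes cm [-0.01 -0.02 -0.18] goal-axes cm [-0.01 -0.02 -0.18] turn [-0.  0.  0.]
```

```bash
python3 -m crank '[[-1,0,0,0,0,0,1],[-2,0,0,0,0,0,1],[-2,0,0,0,0,0,1],[-2,-1,0,0,0,0,1],[-2,-1,0,0,0,0,1]]' 25
python3 -m crank '[[-2,-1,0,0,0,0,1],[-2,-1,0,0,0,0,1],[-1,-1,0,0,0,0,1],[0,0,0,0,0,0,1],[0,0,0,0,0,0,1]]' 25
python3 - <<'E'
from h import *
go([.595,.211,.076],6.4)
t=snap('top','t2.png');s=snap('scene','s2.png')
cv2.imwrite('pics/c3.png',np.hstack([cv2.resize(t[150:290,200:340],(400,400)),cv2.resize(s[130:270,220:360],(400,400))])[:,:,::-1])
E
```

```text
time: 5.2
position: [0.5847, 0.1174, 0.0742]
tool_rot: [0.667, 0.745, -0.0, -0.0]
ft_force: [-0.3, 0.3, -1.3]
grip_width: 0.0321
grip_force: 25.0
time: 5.82
position: [0.561, 0.0665, 0.0742]
tool_rot: [0.666, 0.746, -0.0, -0.0]
ft_force: [-0.3, 0.5, -1.2]
grip_width: 0.0323
grip_force: 25.0
t 5.83 pos [0.561  0.0665 0.0742] yaw 6.44 q [-0.08  0.78  1.73 -0.    0.64 -0.19] w 0.0323 gf 25.0 F [-0.3  0.5 -1.2] M [-0.22  0.06  0.03]
shift now-axes cm [13.97  5.   -0.18] goal-axes cm [13.98  4.99 -0.18] turn [-0.    -0.     0.001]
```

View pics/c3.png

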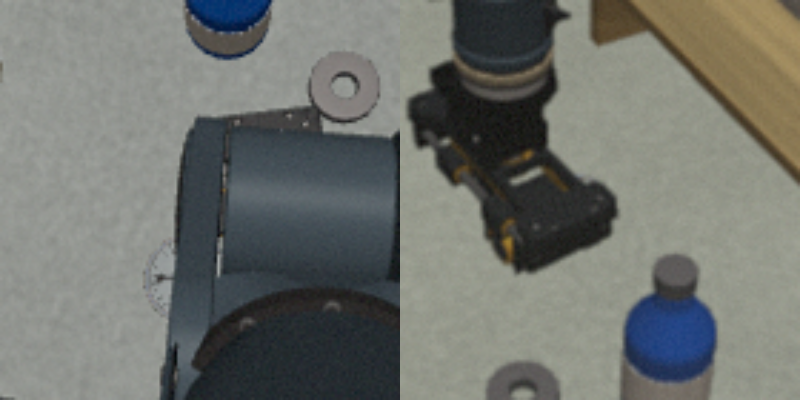

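The gauge followed the coupling out: the left crop shows its dial edge at (160,280), clear of the shelf. Now I release, slide the open fingers along to the body and grip it.

```bash
python3 -m crank '[[0,0,0,0,0,0,0.4],[0,0,0,0,0,0,0],[0,0,0,0,0,0,0],[0,0,0,0,0,0,0],[0,0,0,0,0,0,0]]' 25
python3 -m crank '[[1.3,0,0,0,0,0,0],[2,0,0,0,0,0,0],[2,0,0,0,0,0,0],[1,0,0,0,0,0,0],[0,0,0,0,0,0,0]]' 25
python3 -m crank '[[0,0,0,0,0,0,0.3],[0,0,0,0,0,0,0.6],[0,0,0,0,0,0,1],[0,0,0,0,0,0,1],[0,0,0,0,0,0,1]]' 30
python3 -c "
from h import *
go([.49068,-.14331,.2],-72)"
```

```text
time: 6.55
position: [0.5612, 0.0664, 0.0743]
tool_rot: [0.666, 0.746, 0.0, 0.0]
ft_force: [0.1, 0.7, -0.4]
grip_width: 0.0743
grip_force: 0.0
time: 7.18
position: [0.5538, 0.1303, 0.0742]
tool_rot: [0.666, 0.746, -0.0, 0.0]
ft_force: [-0.5, -0.1, 0.2]
grip_width: 0.0866
grip_force: 0.0
time: 7.8
position: [0.5542, 0.1286, 0.0742]
tool_rot: [0.666, 0.746, -0.0, 0.0]
ft_force: [0.3, -2.0, 0.1]
grip_width: 0.0623
grip_force: 30.0
t 7.8 pos [0.5542 0.1286 0.0742] yaw 6.41 q [ 0.03  0.78  1.72 -0.    0.64 -0.08] w 0.0623 gf 30.0 F [ 0.3 -2.   0.1] M [-0.23  0.04  0.02]
shift now-axes cm [-26.31  -9.35 -12.57] goal-axes cm [-14.44  23.89 -12.58] turn [0.    0.    1.368]
```

```bash
python3 -m crank '[[0,0,-1,0,0,0,1],[0,0,-2,0,0,0,1],[0,0,-2.5,0,0,0,1],[0,0,-2.5,0,0,0.17,1],[0,0,-2,0,0,0.17,1]]' 40
python3 -m crank '[[0,0,0,0,0,0.17,1],[0,0,0,0,0,0.17,1],[0,0,0,0,0,0.17,1],[0,0,0,0,0,0.17,1],[0,0,0,0,0,0.17,1]]' 40
python3 -m crank '[[0,0,0,0,0,0.17,1],[-1.4,2.4,0,0,0,0,1],[-2.6,4.3,0,0,0,0,1],[-2.6,4.3,0,0,0,0,1],[-2.6,4.3,0,0,0,0,1]]' 40
python3 -m crank '[[-2.6,4.3,0,0,0,0,1],[-2,3.3,0,0,0,0,1],[-0.6,1,0,0,0,0,1],[0,0,0,0,0,0,1],[0,0,0,0,0,0,1]]' 40
python3 - <<'E'
from h import *
go([.49068,-.14331,.16],-72)
s=snap('scene','s3.png')
cv2.imwrite('pics/c4a.png',cv2.resize(s[150:290,30:230],(800,560),interpolation=cv2.INTER_CUBIC)[:,:,::-1])
m=np.mean([cv2.imread(f'pics/t{i}.png').astype(float) for i in(0,1,2)],0)[236:344,348:492]
m=np.clip(m*1.6,0,255).astype(np.uint8)
cv2.imwrite('pics/c4.png',cv2.resize(m[:,:106],(590,600),interpolation=cv2.INTER_CUBIC))
E
```

```text
time: 8.43
position: [0.5539, 0.1292, 0.1756]
tool_rot: [0.785, 0.62, 0.0, -0.0]
ft_force: [-1.2, -0.1, -2.6]
grip_width: 0.0624
grip_force: 40.0
time: 9.05
position: [0.5537, 0.1292, 0.1746]
tool_rot: [0.97, 0.241, -0.0, -0.0]
ft_force: [0.1, -0.6, -3.2]
grip_width: 0.0619
grip_force: 40.0
time: 9.68
position: [0.5149, -0.0464, 0.1747]
tool_rot: [0.987, 0.161, 0.0, 0.0]
ft_force: [0.3, -0.5, -2.4]
grip_width: 0.0624
grip_force: 40.0
time: 10.3
position: [0.4933, -0.142, 0.1743]
tool_rot: [0.987, 0.161, -0.0, -0.0]
ft_force: [0.1, -0.0, -1.7]
grip_width: 0.0627
grip_force: 40.0
t 10.3 pos [ 0.4933 -0.142   0.1743] yaw -71.44 q [-0.5   0.56  1.82  0.    0.76  0.75] w 0.0627 gf 40.0 F [ 0.1 -0.  -1.7] M [-0.07  0.15  0.01]
shift now-axes cm [-0.29  0.04  1.43] goal-axes cm [-0.29  0.04  1.43] turn [-0.001  0.     0.01 ]
```

View pics/c4.png

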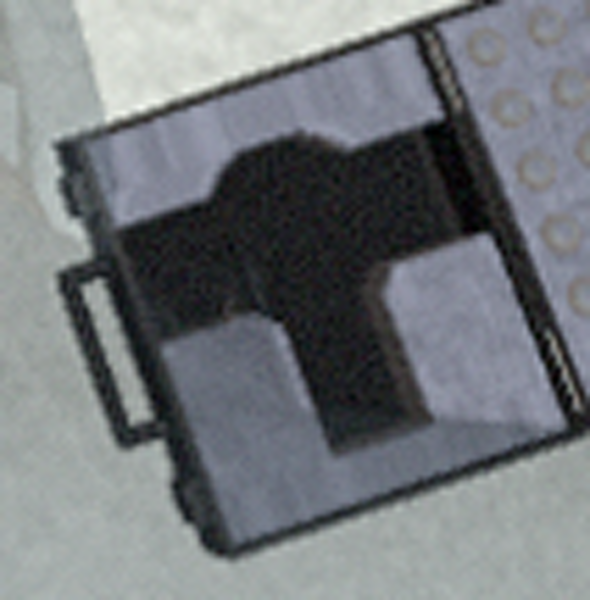

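View pics/c4a.png

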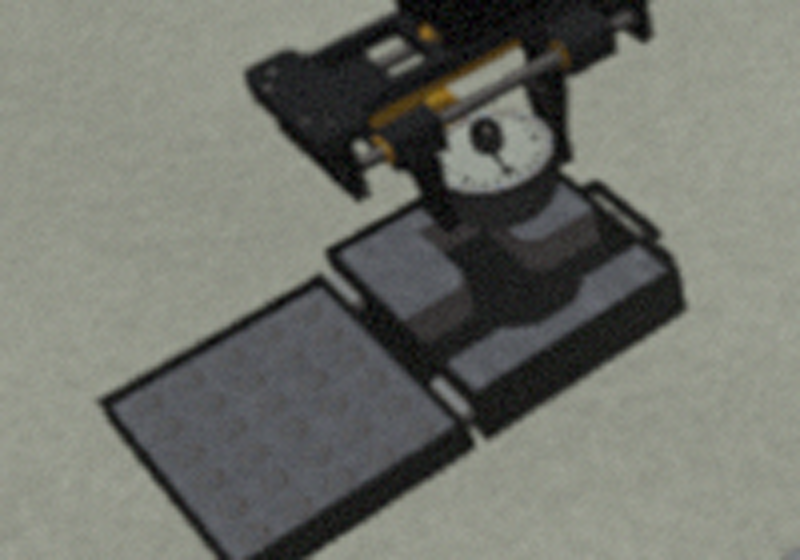

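c4 shows the bed edges clearly: recess lines (118,230)-(425,128) and (170,343)-(490,232), channel sides (287,330)-(330,447) and (385,280)-(437,418). c4a shows the gauge level in the grip above the case, knob top at (487,130), dial front rim at (495,193).

Run:
```python
from h import *
from scipy.optimize import least_squares
f=lambda p:np.array(p)/[5.566,5.556]-.4+[348,236]
L=[(0,.022,.031,[(118,230),(213,200),(350,155),(425,128)]),(0,-.022,.031,[(170,343),(260,314),(400,268),(490,232)]),
(1,.0195,.031,[(287,330),(330,447)]),(1,-.0195,.031,[(385,280),(437,418)]),(0,-.078,.031,[(345,455),(433,421)]),
(0,.058,.036,[(75,138),(430,22)]),(0,-.098,.036,[(240,555),(580,434)])]
D=[(a,c,plane('top',f(P),z)[:,:2]) for a,c,z,P in L]
def res(v,full=False):
    th=v[2];ax=[np.array([np.cos(th),np.sin(th)]),np.array([-np.sin(th),np.cos(th)])]
    r=[(p-v[:2])@ax[a]-c for a,c,p in D]
    return r if full else np.concatenate(r)
s=least_squares(res,[.49,-.143,.31],loss='soft_l1',f_scale=.002);print(s.x,np.degrees(s.x[2]));[print((r*1000).round(1)) for r in res(s.x,True)]
g=lambda p:np.array(p)/4-.4+[30,150]
# knob top in scene, dial rim front
print('knob',plane('scene',g([[487,130]]),.146))
o=robot.get_obs();print('TCP',o['position'])
# scene check: predicted knob top / case features under the fit
th=s.x[2];c,s_=np.cos(th),np.sin(th)
W=lambda x,y,z:[s.x[0]+c*x-s_*y,s.x[1]+s_*x+c*y,z]
q=proj('scene',[W(.022,.064,.031),W(-.022,.064,.031),W(.022,-.064,.031),W(.058,-.068,.036),W(.058,.068,.036)]);print(((q+.4-[30,150])*4).round(0))
```

```text
[ 0.49062251 -0.1461263   0.30993034] 17.75770023539056
[-0.5 -1.1 -1.5 -0.9]
[ 0.3 -0.2 -0.7  1.1]
[0.2 0.6]
[-0.6 -0.2]
[0.6 1.9]
[-0.5 -1.4]
[1.3 2.5]
knob [[ 0.49856021 -0.14184829  0.146     ]]
TCP [ 0.49336067 -0.14191121  0.17426912]
[[635. 242.]
 [591. 205.]
 [442. 361.]
 [470. 395.]
 [678. 264.]]
```

Run:
```python
from h import *
m=np.mean([cams.camera('scene').astype(float) for _ in range(8)],0)
np.save('m.npy',m)
c=m[160:235,120:190]
cv2.imwrite('pics/c5.png',cv2.resize(np.clip(c*1.5,0,255).astype(np.uint8),(560,600),interpolation=cv2.INTER_CUBIC)[:,:,::-1])
o=robot.get_obs();print(o['position'])
```

```text
[ 0.49342052 -0.14310329  0.17423804]
```

View pics/c5.png

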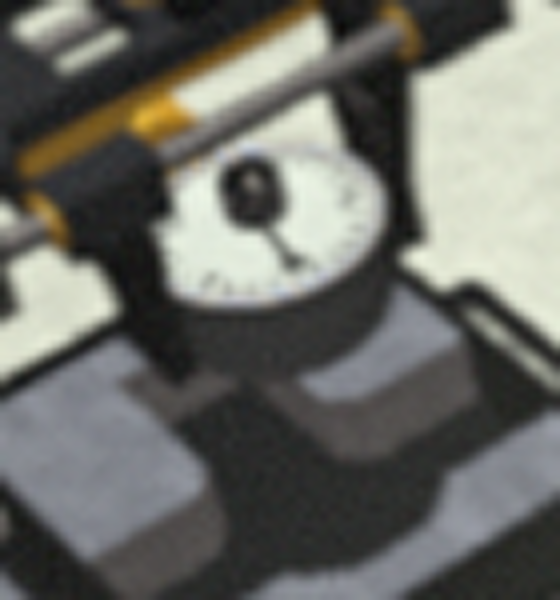

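c5 shows the gauge level, the dial rim's extents at rows 147 to 309 and right edge at column 389, the knob's top near (253,175), and the peak hand's tip at (295,262).

Run:
```python
from h import *
from scipy.optimize import least_squares
T=np.array([.4934,-.1431]);u=lambda p:np.array(p)/8-.44+[120,160]
k=plane('scene',u([[253,175]]),.146)[0];print('knob',k)
a=np.linspace(0,2*np.pi,200)
def ext(v,r,z):
    q=(proj('scene',np.c_[v[0]+r*np.cos(a),v[1]+r*np.sin(a),0*a+z])+.44-[120,160])*8
    return np.array([q[:,1].min(),q[:,1].max(),q[:,0].max()])
for r in(.030,.0315):
    s=least_squares(lambda v:ext(v,r,.131)-[147,309,389],[.493,-.143]);print(r,s.x,s.fun.round(1))
    ax=np.array([np.cos(.3247),np.sin(.3247)]);print('offset tool x,y mm',(s.x-T)@ax*1000,(s.x-T)@[ax[1],-ax[0]]*1000)
print('knob off',(k[:2]-T)@ax*1000,(k[:2]-T)@[ax[1],-ax[0]]*1000)
# case bed features in scene with fit, in c5 px
th=.30993;c,s_=np.cos(th),np.sin(th);W=lambda x,y,z:[.49062+c*x-s_*y,-.14613+s_*x+c*y,z]
q=proj('scene',[W(-.022,-.064,.031),W(-.022,.064,.031),W(.022,.064,.031)]);print(((q+.44-[120,160])*8).round(0))
```

```text
knob [ 0.4963555  -0.14160626  0.146     ]
0.03 [ 0.49993217 -0.14088293] [ 3.7 -3.4  0. ]
offset tool x,y mm 6.898137920564134 -0.01730341413943981
0.0315 [ 0.49909002 -0.14219905] [-0.3  0.3 -0. ]
offset tool x,y mm 5.680121261521344 0.9613801988346533
knob off 3.2776056677738628 -0.4728117458463953
[[ 78. 556.]
 [461. 330.]
 [551. 405.]]
```

```bash
python3 -c "
from h import *
go([.4863,-.1469,.110],-72.2)"
```

```text
t 10.75 pos [ 0.4934 -0.1431  0.1742] yaw -71.48 q [-0.5   0.56  1.82 -0.    0.76  0.75] w 0.0619 gf 40.0 F [-0.7 -0.1 -2.5] M [-0.05  0.12 -0.04]
shift now-axes cm [-0.8   0.13  6.42] goal-axes cm [-0.79  0.14  6.42] turn [-0.     0.     0.013]
```

```bash
python3 -m crank '[[-0.8,0.13,0,0,0,0.013,1],[0,0,2.5,0,0,0,1],[0,0,2.5,0,0,0,1],[0,0,1.3,0,0,0,1],[0,0,0,0,0,0,1]]' 40 | head -4
python3 - <<'E'
from h import *
go([.4863,-.1469,.0792],-72.2)
m=np.mean([cams.camera('scene').astype(float) for _ in range(6)],0)
cv2.imwrite('pics/c6.png',cv2.resize(np.clip(m[170:250,110:190]*1.5,0,255).astype(np.uint8),(600,600),interpolation=cv2.INTER_CUBIC)[:,:,::-1])
E
```

```text
time: 11.38
position: [0.4856, -0.1471, 0.1106]
tool_rot: [0.988, 0.154, -0.001, -0.001]
ft_force: [0.6, 0.2, -2.5]
t 11.38 pos [ 0.4856 -0.1471  0.1106] yaw -72.28 q [-0.51  0.67  1.86 -0.    0.61  0.75] w 0.0621 gf 40.0 F [ 0.6  0.2 -2.5] M [-0.05  0.14 -0.02]
shift now-axes cm [0.08 0.   3.14] goal-axes cm [0.07 0.   3.14] turn [-0.002  0.001 -0.001]
```

View pics/c6.png

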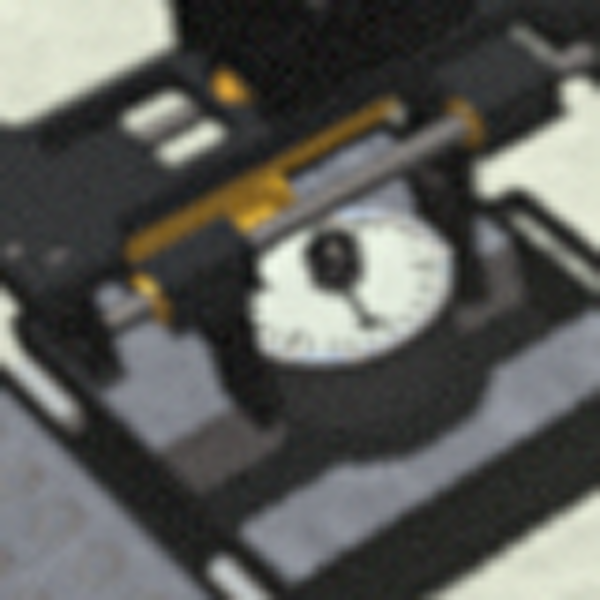

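c6 shows the gauge just above the round part of the bed, level, fingers over the recesses; it looks centred. I creep down while watching the force.

```bash
python3 -m crank '[[0.05,0,0.4,0,0,0,1],[0,0,0.3,0,0,0,1],[0,0,0,0,0,0,1]]' 40
python3 -m crank '[[0,0,0.3,0,0,0,1],[0,0,0,0,0,0,1]]' 40
python3 -c "
from h import *
go([.4863,-.1469,.0792],-72.2)"
```

```text
time: 12.05
position: [0.487, -0.1471, 0.1046]
tool_rot: [0.988, 0.154, 0.0, 0.0]
ft_force: [-0.4, 0.6, 3.8]
grip_width: 0.0624
grip_force: 40.0
time: 12.3
position: [0.4876, -0.147, 0.1025]
tool_rot: [0.988, 0.154, 0.001, 0.001]
ft_force: [1.1, 3.0, 10.0]
grip_width: 0.0624
grip_force: 40.0
t 12.3 pos [ 0.4876 -0.147   0.1025] yaw -72.27 q [-0.51  0.69  1.86  0.    0.58  0.75] w 0.0624 gf 40.0 F [ 1.1  3.  10. ] M [ 0.07  0.15 -0.08]
shift now-axes cm [-0.12 -0.06  2.33] goal-axes cm [-0.12 -0.05  2.33] turn [ 0.002 -0.002 -0.001]
```

```bash
cat > fit.py <<'E'
from h import *
from scipy.optimize import least_squares
def circ(im,c0,z,r0,r1,angs,thr,rise):
    P=[]
    for a in angs:
        r=np.linspace(r0,r1,120);X=np.c_[c0[0]+r*np.cos(a),c0[1]+r*np.sin(a),0*r+z]
        q=proj('scene',X).astype(np.float32)
        v=cv2.remap(im,q[:,:1],q[:,1:],cv2.INTER_LINEAR).ravel()
        w=(v>thr) if rise else (v<thr)
        i=np.argmax(w)
        if w[i] and i>0: P.append(X[i,:2])
    P=np.array(P)
    s=least_squares(lambda v:np.hypot(*(P-v[:2]).T)-v[2],[*c0,r0],loss='soft_l1',f_scale=.001)
    return s.x,P,s.fun
E
python3 - <<'E'
from fit import *
m=np.mean([cams.camera('scene').astype(float) for _ in range(6)],0).astype(np.float32);np.save('m7.npy',m)
g=m.mean(2)
o=robot.get_obs()
zg=o['position'][2]-.0742
th=.31;d=np.radians
for nm,c0,z,r0,r1,A,thr,rise in(('bed',(.4906,-.1455),.031,.027,.045,th+d(np.arange(-44,45,4)),62,True),('dial',(.4906,-.1455),zg+.031,.018,.037,th+d(np.r_[-50:51:5]),75,False)):
    q=proj('scene',[[c0[0]+r*np.cos(th),c0[1]+r*np.sin(th),z] for r in np.linspace(r0,r1,10)]).astype(np.float32)
    print(nm,cv2.remap(g,q[:,:1],q[:,1:],1).ravel().round())
    x,P,f=circ(g,c0,z,r0,r1,A,thr,rise)
    print(x.round(4),len(P),(f*1000).round(1))
    print(' r from c0',(np.hypot(*(P-c0).T)*1000).round(1))
E
```

```text
bed [32. 29. 31. 37. 53. 73. 84. 91. 91. 91.]
[ 0.4933 -0.1459  0.0344] 23 [-0.   0.4 -0.3 -0.5 -0.   0.1  0.7  0.5 -0.1 -0.2 -0.3 -0.8 -0.5 -0.1
  0.1  0.7  0.6  0.3  0.1 -0.2 -0.3 -0.1  0. ]
 r from c0 [37.  37.4 36.8 36.7 37.1 37.3 37.9 37.6 37.  36.8 36.7 36.1 36.2 36.5
 36.7 37.1 36.8 36.4 36.1 35.6 35.3 35.3 35.3]
dial [141. 141. 141. 139. 137. 133. 116.  84.  50.  33.]
[ 0.4929 -0.1477  0.0319] 21 [ -0.1  -0.2  -0.1   0.4   0.4  -0.1   0.2 -15.    0.2   0.1   0.1   0.
  -0.    0.1  -0.1   0.    0.3   0.1  -0.1  -0.2   0.1]
 r from c0 [34.9 34.8 34.8 35.1 34.9 34.3 34.4 19.  34.  33.6 33.3 33.  32.7 32.5
 32.1 31.9 31.9 31.4 30.9 30.6 30.6]
```

```bash
python3 -m crank '[[0,0,-0.8,0,0,0,1],[0.05,-0.16,0,0,0,0,1],[0,0,0,0,0,0,1]]' 40
cat > ck.py <<'E'
from fit import *
g=np.mean([cams.camera('scene').astype(float) for _ in range(6)],0).astype(np.float32).mean(2)
o=robot.get_obs();zg=o['position'][2]-.0742;th=.31;d=np.radians
x,P,f=circ(g,(.4906,-.1455),.031,.027,.045,th+d(np.arange(-44,45,4)),62,True);print('bed',x.round(4))
for z in(zg,zg+.002):
    y,P,f=circ(g,(.4906,-.1455),z+.031,.018,.037,th+d(np.r_[-50:51:5]),75,False);print('dial',y.round(4),'zg',round(z,4))
    e=x[:2]-y[:2];print('move tool x,y mm',(e@[.952,.305]*1000).round(1),(e@[.305,-.952]*1000).round(1))
# radius-fixed check of tilt / rms
go([.4863,-.1469,.0792],-72.2)
E
python3 ck.py
```

```text
time: 12.98
position: [0.4862, -0.145, 0.1089]
tool_rot: [0.988, 0.154, -0.0, -0.0]
ft_force: [-0.7, -0.7, -2.2]
grip_width: 0.062
grip_force: 40.0
bed [ 0.4933 -0.1459  0.0344]
dial [ 0.4919 -0.1456  0.0312] zg 0.0348
move tool x,y mm 1.2 0.6
dial [ 0.4938 -0.1459  0.0313] zg 0.0368
move tool x,y mm -0.5 -0.2
t 13.28 pos [ 0.4865 -0.1453  0.109 ] yaw -72.25 q [-0.51  0.68  1.86 -0.    0.6   0.75] w 0.0619 gf 40.0 F [-0.1  0.3 -2.6] M [-0.05  0.13  0.03]
shift now-axes cm [-0.07  0.15  2.98] goal-axes cm [-0.07  0.15  2.98] turn [-0.     0.    -0.001]
```

```bash
python3 -m crank '[[0.05,0.02,0.3,0,0,0,1],[0,0,0.4,0,0,0,1],[0,0,0,0,0,0,1]]' 40
python3 -m crank '[[0,0,0.3,0,0,0,1],[0,0,0,0,0,0,1]]' 40
python3 -c "
from h import *
go([.4863,-.1469,.0792],-72.2)"
```

```text
time: 13.65
position: [0.4877, -0.1456, 0.1028]
tool_rot: [0.988, 0.154, 0.001, 0.0]
ft_force: [-0.5, 0.5, 4.5]
grip_width: 0.0622
grip_force: 40.0
time: 13.9
position: [0.4883, -0.1459, 0.0992]
tool_rot: [0.988, 0.154, 0.001, 0.001]
ft_force: [3.3, 0.5, -2.9]
grip_width: 0.0621
grip_force: 40.0
t 13.9 pos [ 0.4883 -0.1459  0.0992] yaw -72.26 q [-0.51  0.7   1.86  0.    0.58  0.75] w 0.0621 gf 40.0 F [ 3.3  0.5 -2.9] M [-0.18 -0.43 -0.02]
shift now-axes cm [-0.23  0.03  2.  ] goal-axes cm [-0.22  0.03  2.  ] turn [ 0.002 -0.002 -0.001]
```

It slipped in (6 mm deep, no vertical force) with a slight push along +x; I ease that way and continue down.

```bash
python3 -m crank '[[0.1,0,0,0,0,0,1],[0,0,0.3,0,0,0,1],[0,0,0,0,0,0,1]]' 40
python3 -m crank '[[0,0,0.3,0,0,0,1],[0,0,0,0,0,0,1]]' 40
python3 -c "
from h import *
go([.4863,-.1469,.0792],-72.2)"
```

```text
time: 14.28
position: [0.4887, -0.1454, 0.0961]
tool_rot: [0.988, 0.154, 0.001, 0.0]
ft_force: [2.7, -2.1, -3.5]
grip_width: 0.062
grip_force: 40.0
time: 14.52
position: [0.4887, -0.1454, 0.0932]
tool_rot: [0.988, 0.154, 0.001, 0.0]
ft_force: [3.8, -1.5, -2.6]
grip_width: 0.0623
grip_force: 40.0
t 14.53 pos [ 0.4887 -0.1454  0.0932] yaw -72.25 q [-0.51  0.71  1.86  0.    0.57  0.75] w 0.0623 gf 40.0 F [ 3.8 -1.5 -2.6] M [-0.38 -0.51 -0.02]
shift now-axes cm [-0.28  0.07  1.4 ] goal-axes cm [-0.28  0.07  1.4 ] turn [ 0.001 -0.001 -0.001]
```

```bash
python3 -m crank '[[0.1,0.05,0.3,0,0,0,1],[0,0,0.4,0,0,0,1],[0,0,0,0,0,0,1]]' 40
python3 -m crank '[[0,0,0.3,0,0,0,1],[0,0,0.2,0,0,0,1],[0,0,0,0,0,0,1]]' 40
python3 -c "
from h import *
go([.4863,-.1469,.0792],-72.2)"
```

```text
time: 14.9
position: [0.4891, -0.1451, 0.0858]
tool_rot: [0.988, 0.154, -0.0, -0.0]
ft_force: [3.0, -2.0, -3.6]
grip_width: 0.0623
grip_force: 40.0
time: 15.28
position: [0.4891, -0.1451, 0.081]
tool_rot: [0.988, 0.154, -0.0, -0.0]
ft_force: [3.4, -0.8, -2.9]
grip_width: 0.0623
grip_force: 40.0
t 15.28 pos [ 0.4891 -0.1451  0.081 ] yaw -72.25 q [-0.51  0.73  1.87 -0.    0.54  0.75] w 0.0623 gf 40.0 F [ 3.4 -0.8 -2.9] M [-0.26 -0.3  -0.02]
shift now-axes cm [-0.32  0.08  0.18] goal-axes cm [-0.32  0.08  0.18] turn [-0.     0.    -0.001]
```

```bash
python3 -m crank '[[0,0,0.1,0,0,0,1],[0,0,0,0,0,0,1]]' 40
python3 -m crank '[[0,0,0.1,0,0,0,1],[0,0,0,0,0,0,1]]' 40
python3 ck.py
```

```text
time: 15.52
position: [0.4891, -0.1451, 0.0802]
tool_rot: [0.988, 0.154, -0.0, -0.0]
ft_force: [2.1, 0.2, -1.3]
grip_width: 0.0624
grip_force: 40.0
time: 15.78
position: [0.489, -0.1452, 0.0796]
tool_rot: [0.988, 0.154, -0.0, 0.0]
ft_force: [0.6, -1.5, 3.5]
grip_width: 0.0626
grip_force: 40.0Traceback (most recent call last):
  File "ck.py", line 4, in <module>
    x,P,f=circ(g,(.4906,-.1455),.031,.027,.045,th+d(np.arange(-44,45,4)),62,True);print('bed',x.round(4))
          ~~~~^^^^^^^^^^^^^^^^^^^^^^^^^^^^^^^^^^^^^^^^^^^^^^^^^^^^^^^^^^^^^^^^^^^
  File "fit.py", line 13, in circ
    s=least_squares(lambda v:np.hypot(*(P-v[:2]).T)-v[2],[*c0,r0],loss='soft_l1',f_scale=.001)
    return func(*args, **kwargs)
    vector_fun = VectorFunction(
        fun_wrapped,
    ...<6 lines>...
        workers=workers
    )
    self._update_fun()
    ~~~~~~~~~~~~~~~~^^
    self.f = self.fun_wrapped(xp_copy(self.x))
             ~~~~~~~~~~~~~~~~^^^^^^^^^^^^^^^^^
    return np.atleast_1d(self.fun(x))
                         ~~~~~~~~^^^
    return self.f(x, *self.args, **self.kwargs)
           ~~~~~~^^^^^^^^^^^^^^^^^^^^^^^^^^^^^^
  File "fit.py", line 13, in <lambda>
    s=least_squares(lambda v:np.hypot(*(P-v[:2]).T)-v[2],[*c0,r0],loss='soft_l1',f_scale=.001)
                                        ~^~~~~~
ValueError: operands could not be broadcast together with shapes (0,) (2,)
```

Floor contact came at TCP 0.0796, as computed for fully down. Release and rise.

```bash
python3 -m crank '[[0,0,0,0,0,0,0.3],[0,0,0,0,0,0,0],[0,0,0,0,0,0,0],[0,0,-1,0,0,0,0],[0,0,-2.5,0,0,0,0]]' 30
python3 -m crank '[[0,0,-2.5,0,0,0.17,0],[0,0,-2,0,0,0.17,0],[0,0,-1,0,0,0.17,0],[0,0,0,0,0,0.17,0],[0,0,0,0,0,0.17,0]]' 10
python3 -m crank '[[0,0,0,0,0,0.18,0.6],[0,0,0,0,0,0.18,0.6],[0,0,0,0,0,0.18,0.6],[0,0,0,0,0,0.18,0.6],[0,0,0,0,0,0,0.6]]' 10 |tail -3
python3 - <<'E'
from fit import *
go([.4933,-.1438,.11],-162.2)
g=np.mean([cams.camera('scene').astype(float) for _ in range(6)],0);np.save('m8.npy',g)
g=g.astype(np.float32).mean(2)
for z in(.036,.034,.038):
    y,P,f=circ(g,(.4933,-.1455),z,.018,.038,.31+np.radians(np.r_[-70:71:5]),75,False);print(z,y.round(4),(f*1000).round(1))
E
```

```text
time: 16.7
position: [0.4883, -0.1447, 0.114]
tool_rot: [0.988, 0.154, -0.001, -0.001]
ft_force: [0.2, -0.0, -0.2]
grip_width: 0.0861
grip_force: 0.0
time: 17.32
position: [0.489, -0.145, 0.17]
tool_rot: [0.963, -0.269, 0.0, -0.0]
ft_force: [0.7, 0.3, -1.0]
grip_width: 0.0869
grip_force: 0.0
ft_force: [0.2, -0.1, 0.6]
grip_width: 0.0449
grip_force: 0.0
t 17.95 pos [ 0.489  -0.145   0.1696] yaw -162.08 q [-0.51  0.57  1.83  0.    0.75  2.32] w 0.0449 gf 0.0 F [ 0.2 -0.1  0.6] M [0.07 0.15 0.01]
shift now-axes cm [ 0.02 -0.45  5.96] goal-axes cm [ 0.01 -0.45  5.96] turn [0.    0.    0.002]
0.036 [ 0.4923 -0.1462  0.0322] [-0.   0.2  0.2 -0.2 -0.3 -0.4 -0.3  0.1  0.4  0.1  0.   0.3  0.   0.1
  0.3 -0.1 -0.1 -0.1 -0.1 -0.1 -0.3  0.   0.2 -0.1 -0.3 -0.4  0.1  0.7]
0.034 [ 0.4904 -0.146   0.0322] [ 0.1  0.3 -0.  -0.3 -0.1 -0.3 -0.2  0.1  0.4  0.1 -0.2  0.2  0.2  0.1
 -0.1  0.2  0.1 -0.2 -0.1 -0.  -0.2  0.  -0.2  0.3  0.1 -0.1 -0.2 -0.2
  0.4]
0.038 [ 0.494  -0.1465  0.0324] [ -0.3   0.1   0.2  -0.1  -0.2  -0.1  -0.3   0.1   0.5   0.3   0.    0.4
 -14.7   0.1   0.2   0.2   0.1   0.   -0.1  -0.1  -0.   -0.1   0.2  -0.1
  -0.3  -0.4  -0.2   0.2   0.6]
```

The dial centre agrees with the bed centre to 1 mm, so the gauge is home. Now down onto the knob.

```bash
python3 -m crank '[[0,-0.4,2,0,0,0,0.65],[0,0,2,0,0,0,0.65],[0,0,1.3,0,0,0,0.65],[0,0,0.6,0,0,0,0.65],[0,0,0,0,0,0,0.65]]' 8
python3 -m crank '[[0,0,0,0,0,0,0.8],[0,0,0,0,0,0,1],[0,0,0,0,0,0,1],[0,0,0,0,0,0,1]]' 8
python3 -c "
from h import *
go([.4933,-.1438,.11],-162.2)"
```

```text
time: 18.88
position: [0.493, -0.144, 0.11]
tool_rot: [0.808, -0.589, -0.0, 0.0]
ft_force: [0.4, 0.2, 0.3]
grip_width: 0.0304
grip_force: 0.0
time: 19.38
position: [0.4927, -0.144, 0.1106]
tool_rot: [0.808, -0.589, -0.0, 0.0]
ft_force: [-2.2, -0.7, 4.1]
grip_width: 0.0157
grip_force: 8.0
t 19.38 pos [ 0.4927 -0.144   0.1106] yaw -162.19 q [-0.5   0.68  1.85 -0.    0.61  2.33] w 0.0157 gf 8.0 F [-2.2 -0.7  4.1] M [-0.05  0.56 -0.03]
shift now-axes cm [-0.   -0.06  0.06] goal-axes cm [-0.   -0.06  0.06] turn [0. 0. 0.]
```

```bash
python3 -m crank '[[0,0.07,-0.05,0,0,0,1],[0,0,0,0,0,0,1]]' 8 | grep force
python3 -m crank '[[0,0,0,0,0,-0.1,1],[0,0,0,0,0,-0.15,1],[0,0,0,0,0,-0.15,1],[0,0,0,0,0,-0.15,1],[0,0,0,0,0,-0.15,1]]' 8
python3 - <<'E'
from h import *
go([.4933,-.1438,.11],-162.2)
E
```

```text
ft_force: [-0.5, 1.1, -0.1]
grip_force: 8.0
time: 20.25
position: [0.4928, -0.1441, 0.1107]
tool_rot: [0.962, -0.274, 0.0, -0.0]
ft_force: [0.9, 0.7, -0.4]
grip_width: 0.0157
grip_force: 8.0
t 20.25 pos [ 0.4928 -0.1441  0.1107] yaw -121.84 q [-0.5   0.68  1.85  0.    0.61  1.62] w 0.0157 gf 8.0 F [ 0.9  0.7 -0.4] M [ 0.23  0.18 -0.02]
shift now-axes cm [ 0.03 -0.05  0.07] goal-axes cm [-0.01 -0.06  0.07] turn [-0.001 -0.     0.704]
```

```bash
python3 -m crank '[[0,0,0,0,0,-0.15,1],[0,0,0,0,0,-0.15,1],[0,0,0,0,0,-0.15,1],[0,0,0,0,0,-0.15,1],[0,0,0,0,0,-0.15,1]]' 8 | grep ft
python3 -m crank '[[0,0,0,0,0,-0.15,1],[0,0,0,0,0,-0.15,1],[0,0,0,0,0,-0.15,1],[0,0,0,0,0,-0.1,1],[0,0,0,0,0,0,1]]' 8 | grep ft
python3 - <<'E'
from h import *
go([.4933,-.1438,.11],-162.2)
E
```

```text
ft_force: [0.0, 1.1, -0.1]
ft_force: [0.6, 1.1, -0.0]
t 21.5 pos [ 0.4928 -0.1441  0.1107] yaw -47.69 q [-0.5   0.68  1.85  0.    0.61  0.33] w 0.0156 gf 8.0 F [ 0.6  1.1 -0. ] M [ 0.14  0.03 -0.03]
shift now-axes cm [0.06 0.01 0.07] goal-axes cm [-0.01 -0.06  0.07] turn [-0.000e+00 -1.000e-03  1.999e+00]
```

```bash
cat > mz.py <<'E'
from rig import robot
o=robot.get_obs();print('q6',round(o['q'][5],3),'M',o['moment'].round(3),'F',o['ft_force'].round(1),'tq6',round(o['joint_torque'][5],3))
E
python3 mz.py
python3 -m crank '[[0,0,0,0,0,-0.12,1],[0,0,0,0,0,-0.12,1]]' 8 >/dev/null; python3 mz.py
python3 -m crank '[[0,0,0,0,0,-0.1,1],[0,0,0,0,0,0,1]]' 8 >/dev/null; python3 mz.py
python3 -m crank '[[0,0,0,0,0,-0.1,1],[0,0,0,0,0,0,1]]' 8 >/dev/null; python3 mz.py
python3 -m crank '[[0,0,0,0,0,-0.1,1],[0,0,0,0,0,0,1]]' 8 >/dev/null; python3 mz.py
```

```text
q6 0.329 M [ 0.137  0.026 -0.025] F [ 0.6  1.1 -0. ] tq6 -0.174
q6 0.086 M [ 0.207  0.01  -0.023] F [-0.7  1.2  0.3] tq6 0.617
q6 -0.009 M [ 0.047 -0.005 -0.021] F [ 0.7 -0.1 -0.8] tq6 -0.158
q6 -0.109 M [-0.019  0.005 -0.024] F [ 0.4  0.3 -1. ] tq6 -0.141
q6 -0.208 M [-0.122  0.017  0.024] F [ 0.1  0.6 -0.5] tq6 -0.138
```

```bash
python3 -m crank '[[0,0,0,0,0,-0.1,1],[0,0,0,0,0,0,1]]' 8 >/dev/null; python3 mz.py
python3 -m crank '[[0,0,0,0,0,-0.1,1],[0,0,0,0,0,0,1]]' 8 >/dev/null; python3 mz.py
python3 -m crank '[[0,0,0,0,0,-0.1,1],[0,0,0,0,0,0,1]]' 8 >/dev/null; python3 mz.py
python3 -m crank '[[0,0,0,0,0,-0.1,1],[0,0,0,0,0,0,1]]' 8 >/dev/null; python3 mz.py
```

```text
q6 -0.308 M [-0.05   0.111 -0.052] F [-0.1 -0.2 -0.1] tq6 -0.186
q6 -0.408 M [-0.085  0.158 -0.026] F [-0.7  0.6 -0.4] tq6 -0.201
q6 -0.508 M [-0.044  0.151 -0.1  ] F [-1.2  0.5 -0.1] tq6 -0.219
q6 -0.608 M [-0.004  0.213 -0.065] F [-0.5 -0.1  0.6] tq6 -0.221
```

Moment and joint torque step up from about q6 = -0.3, so the stop is felt (2.6 rad turned, as the picture suggested). A little more, then release and look.

```bash
python3 -m crank '[[0,0,0,0,0,-0.1,1],[0,0,0,0,0,0,1]]' 8 >/dev/null; python3 mz.py
python3 -m crank '[[0,0,0,0,0,0,0.7],[0,0,0,0,0,0,0.6],[0,0,0,0,0,0,0.5],[0,0,-1.5,0,0,0,0.5],[0,0,-4,0,0,0,0.5]]' 8 |grep ft
python3 -m crank '[[0,0,-5,0,0,0,0.5],[0,0,-5,0,0,0,0.5],[0,0,-3,0,0,0,0.5],[0,0,0,0,0,0,0.5]]' |grep pos
python3 - <<'E'
from h import *
go([.4,.3,.28],0)
g=np.mean([cams.camera('scene').astype(float) for _ in range(6)],0);np.save('m9.npy',g)
t=np.mean([cams.camera('top').astype(float) for _ in range(6)],0);np.save('t9.npy',t)
A=cv2.resize(np.clip(g[185:245,120:180]*1.4,0,255).astype(np.uint8),(600,600),interpolation=cv2.INTER_CUBIC)
B=cv2.resize(np.clip(t[230:345,345:460],0,255).astype(np.uint8),(200,200));B=np.vstack([B,np.zeros((400,200,3),np.uint8)])
cv2.imwrite('pics/c7.png',np.hstack([A,B])[:,:,::-1])
E
```

```text
q6 -0.708 M [-0.017  0.275 -0.046] F [-0.9  1.1 -0.3] tq6 -0.22
ft_force: [0.7, -0.1, 0.3]
position: [0.4935, -0.1447, 0.2993]
t 24.88 pos [ 0.4935 -0.1447  0.2993] yaw 11.97 q [-0.5   0.37  1.7   0.    1.06 -0.71] w 0.0435 gf 0.0 F [ 0.1  0.8 -0.2] M [-0.07  0.03 -0.  ]
shift now-axes cm [45.45  0.07  1.7 ] goal-axes cm [44.47 -9.35  1.93] turn [0.006 0.004 0.209]
```

View pics/c7.png

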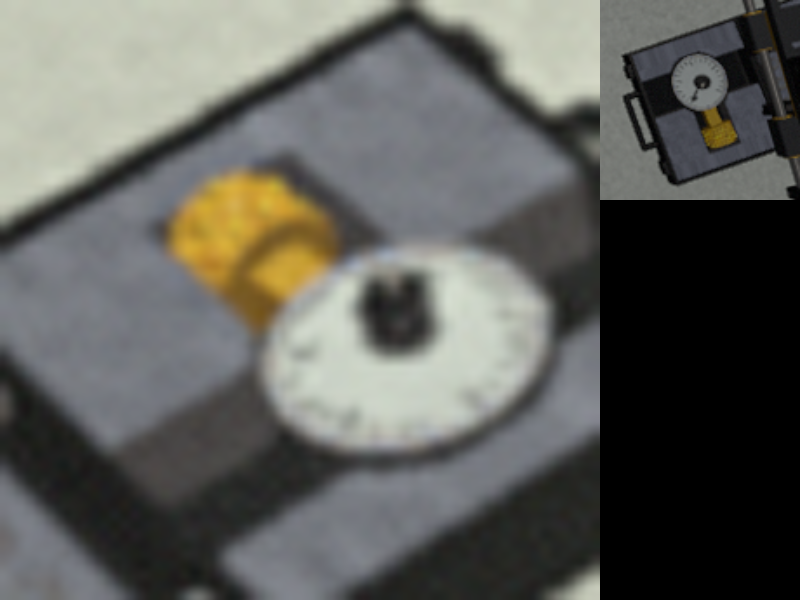

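c7 shows the gauge dial up in the bed with the coupling (250,240) in the channel. The knob's white line (395,278) points to the lower left of the dial, and in the top view the single hand runs (702,82)→(695,97), about 137° anticlockwise from the dial's top, so it is at the stop. A numeric check of yaw and height before handing in.

Run:
```python
from fit import *
t=np.load('t9.npy');g=np.load('m9.npy').astype(np.float32)
def cen(m):
    k,l,st,ce=cv2.connectedComponentsWithStats(m);i=1+np.argmax(st[1:,4]);return ce[i],st[i]
roi=np.zeros(t.shape[:2],np.uint8);roi[245:325,365:425]=255
bgr=t[:,:,::-1].astype(np.uint8).copy();h=cv2.cvtColor(bgr,cv2.COLOR_BGR2HSV)
y=cen(cv2.inRange(h,(15,150,90),(35,255,255))&roi);w=cen(cv2.inRange(h,(0,0,135),(180,60,255))&roi);print(y,w)
a=plane('top',[y[0]],.025)[0];b=plane('top',[w[0]],.035)[0];print(a,b,'yaw',np.degrees(np.arctan2(*(b-a)[[1,0]])),np.hypot(*(b-a)[:2]))
x,P,f=circ(g.mean(2),(.4933,-.1455),.036,.018,.038,.31+np.radians(np.r_[-70:71:5]),75,False);print('scene dial',x.round(4))
```

```text
Traceback (most recent call last):
ValueError: attempt to get argmax of an empty sequence
```

Run:
```python
from fit import *
t=np.load('t9.npy');g=np.load('m9.npy').astype(np.float32)
roi=np.zeros(t.shape[:2],bool);roi[245:325,365:428]=True
r,gg,b_=[t[:,:,i] for i in range(3)]
def cen(m): v,u=np.nonzero(cv2.morphologyEx((m&roi).astype(np.uint8),cv2.MORPH_OPEN,np.ones((3,3))));return [(u.min()+u.max())/2,(v.min()+v.max())/2],[u.mean(),v.mean()],len(u)
y=cen((r-b_>45));w=cen((t.min(2)>t[270:275,395:400].min(2).max()*.75)&(abs(r-b_)<30));print(y,w)
a=plane('top',[y[1]],.025)[0];b=plane('top',[w[0]],.035)[0];print(a,b,'yaw',np.degrees(np.arctan2(*(b-a)[[1,0]])),np.hypot(*(b-a)[:2]))
x,P,f=circ(g.mean(2),(.4933,-.1455),.036,.018,.038,.31+np.radians(np.r_[-70:71:5]),75,False);print('scene dial',x.round(4))
```

```text
([np.float64(413.0), np.float64(303.0)], [np.float64(412.33670033670035), np.float64(304.4343434343434)], 297) ([np.float64(391.0), np.float64(284.5)], [np.float64(389.6381766381766), np.float64(276.6201329534663)], 1053)
[ 0.43681236 -0.16355575  0.025     ] [ 0.4762734  -0.12052504  0.035     ] yaw 47.477821558689286 0.05838506923072607
scene dial [ 0.4957 -0.1449  0.0323]
```

Run:
```python
from fit import *
import fit
t=np.load('t9.npy').astype(np.float32).mean(2);g=np.load('m9.npy').astype(np.float32).mean(2)
print(t[277,385:420].round())
def prof(n,im,c0,z,thr,angs):
    P=[]
    for a in angs:
        r=np.linspace(.022,.038,120);X=np.c_[c0[0]+r*np.cos(a),c0[1]+r*np.sin(a),0*r+z]
        q=proj(n,X).astype(np.float32);v=cv2.remap(im,q[:,:1],q[:,1:],1).ravel();w=v<thr;i=np.argmax(w)
        if w[i] and i>0:P.append(X[i,:2])
    P=np.array(P);s=least_squares(lambda v:np.hypot(*(P-v[:2]).T)-.0318,[*c0],loss='soft_l1',f_scale=.0005);return s.x.round(4),len(P),np.median(abs(s.fun)).round(5)
A=.31+np.radians(np.r_[-150:151:6])
for z in(.034,.036,.039):
    print(z,'top',prof('top',t,(.492,-.145),z,95,A),'scene',prof('scene',g,(.495,-.145),z,75,.31+np.radians(np.r_[-70:71:5])))
m8=np.load('m8.npy').astype(np.float32).mean(2)
print('before knob',prof('scene',m8,(.493,-.145),.036,75,.31+np.radians(np.r_[-70:71:5])))
```

```text
[  8.  87. 115. 119. 117. 114. 105. 118. 125. 124. 123. 125. 128. 100.
  39.  15.  25.  28.  40.  53.  39.  19.  16.  70. 112. 126. 125. 125.
 122. 116. 104. 101.  98.  58.  11.]
0.034 top (array([ 0.4903, -0.1435]), 48, np.float64(0.0009)) scene (array([ 0.4942, -0.1446]), 29, np.float64(0.00018))
0.036 top (array([ 0.4902, -0.143 ]), 48, np.float64(0.00105)) scene (array([ 0.4962, -0.1448]), 29, np.float64(0.00017))
0.039 top (array([ 0.4898, -0.142 ]), 47, np.float64(0.00147)) scene (array([ 0.4992, -0.1451]), 29, np.float64(0.00015))
before knob (array([ 0.4928, -0.1461]), 29, np.float64(0.00015))
```

```bash
python3 -c "
from rig import ticket
print(ticket.hand_in())"
```

```text
the job is handed in; nothing more can be done
None
```

The job is handed in at about 26 s of the 72 s. The gauge lies dial up and fully down in its bed, about 2–3 mm forward of centre within the bed's play, coupling in the channel. The peak hand is back at its zero stop, the case is open, and I never touched the bottle, wrench or tape.

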